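# Open the dust filter box: press the snap tab, push the cover off its seat

### The arm

A 6-joint arm with a two-finger parallel gripper is mounted at the origin on a cart in front of the work surface, level with it; the furniture and walls round the work are solid. World frame = base frame: x ahead of the robot, y to its left, z up, the work surface at z = 0. Lengths are in m, angles in rad, forces in N, time in s.
With the tool pointing down it reaches from about 0.35 to 0.775 m from the base axis. Payload 5.5 kg.
Tool frame: the origin (TCP) lies between the finger pads; the fingertips stand env.nose_length ahead of it and the grasp point (between the pads) lies 8 mm behind it (env.nose_length is the distance from the TCP to the fingertips, in m); z points along the fingers, y is the direction in which the jaws open and shut (so a half turn about z gives the same grasp; the last joint's range is limited). The gripper opens to 85 mm and grips with 20 to 120 N. Pads are 22 mm wide; open, the fingers measure 114 mm over their backs; the gripper's body (76 mm by 85 mm) begins 54 mm behind the grasp point. The pads swing forward as they close: fully open they stand 13 mm farther back than shut.
Start: joints at [0.538, 0.313, 0.046, 1.304, 0, 1.431], TCP at [0.448, 0.361, 0.242] pointing down, gripper open.
Joint ranges: [-2.76, 2.76], [-0.86, 1.69], [-1.03, 1.26], [-2.2, 2.34], [-1.47, 1.5], [-3.14, 3.14]. Speed limits (rad/s): [2.57, 2.57, 3.14, 3.14, 3.14, 3.14].

### API

Orientations are given as a unit quaternion [w, x, y, z].
In Python, from workcell import env gives the robot as it stands. The module is installed in compiled form; this text tells all that it offers.
- The arm moves only by the shell command python3 -m creep 'ROWS' [FORCE]. ROWS is a JSON object of lists of equal length, an entry for each row: "hand": the finger opening in mm, from 0 to 85.4; "delta_pos": the shift along the tool's x, y, z scaled (see below), a list of three; "turn": the turn about the tool's z scaled (see below). In form: {"hand": [hand, ...], "delta_pos": [[dx, dy, dz], ...], "turn": [turn, ...]}. A call has exactly 5 rows; each row shifts and turns the commanded pose from where the row before left it, along the tool's axes as they then stand; what a row does not reach is not made up. The controller multiplies each number of a shift by 0.8 m and each number of a turn by 5 degrees. A row lasts 1/12 s, in which the tool goes at most 41.7 mm and 7.16 degrees, less where a joint would pass 70% of its speed; a pose out of reach is approached as far as the arm can. A call with a number of a shift or a turn outside -1 to 1 is refused whole. A call with a gripper value outside its range is refused whole. The fingers move at their own pace and stop on an object; FORCE is the grip in N (left out, the last holds). Time passes only in rows, so rows that do not move let the fingers close, or fill a call up. It gives the time, the measured TCP pose, the force and the opening at its end, in the units of the state.
- env.get_state(): the state, without advancing time (a new reading comes with each control period).
- env.read_camera(name): name is "scene" or "side" or "wrist"; returns a dict with "pixels" (400x640x3 uint8, red, green, blue), "depth" (400x640 float32, m along the optical axis (not along the pixel's ray), 0 where there is no reading), "fx", "fy", "cx", "cy" (pixels), "origin" and "orientation" of the camera in the world. Camera axes: x right, y down, z forward; pixel columns grow to the right and rows downward; lengths in m; the calibration is good to about 2 mm. A picture is of the moment at which its call begins.
- env.hand_in(): hands the job in, once; it reports no verdict.
Trained networks look in the newest picture that a camera, given by its name, has taken for a name from the list of things; names that differ only in an ending like _2 or _b are one class to them, and where a whole thing is asked for, a point or a joint stands for the part that bears it (a point fixed in the world has none). Each returns a list of dicts, best first, with "score" (0 to 1); they miss things now and then, are a little off and sometimes report something else, mostly with a low value. They report only what shows in the picture. A call takes as long as a camera call. They do not tell look-alikes from the thing itself.
- env.find_in(camera, target): "location" ([row, column] in pixels, amid what is visible of it).
- env.pinpoint(camera, target): "location" ([row, column] in pixels: a listed point, or the origin of a listed thing).
The state is a dict: "clock": time; "joint_pos": joint angles; "qvel": joint speeds; "tau": joint torques, N m; "tcp_pos": TCP position; "orientation": TCP orientation; "wrist_force": force on the tool from outside, world axes, zero at the start; "ft_torque": the same for the moment, N m; "finger_gap": finger opening in m.
Only numpy, scipy, OpenCV 4.12 (cv2) and the standard library are available. Lean on these libraries where they do the work, as an engineer would, in place of code of your own. Each camera call takes 0.05 s, during which the arm holds its last target.

### The job

Open the dust filter box so that the filter can be changed: with the fingertips press the black snap tab in until the cover springs free, then push the cover by its rib along the box, off its seat, all the way onto the parking ledge until it meets the end stop. Only press and push - do not lift the cover - and leave the whetstone and the steel wedge beside the box where they are.

Things in the scene. Friction and masses are not known exactly. Their poses are not given: they have to be found in the camera images.
- filter_box: low grey metal box fixed to the bench, 258 mm (x) by 104 mm (y), feet to 126 mm; direction varies. Origin on the bench under the middle of the cover's seat, z up, +x = the way the cover slides. Along x: snap tab -0.095 to -0.063; seat over the opening -0.050 to 0.050; parking ledge, same height, 0.050 to 0.152; end stop 0.152 to 0.158; hose spigot to 0.184. Cover runs between guides 92 mm apart
- seat (a point): middle of the seat, z = 0.050, where the cover's underside runs. Over the seat only, side lips (x -0.050 to 0.045 of the box, top z = 0.060, 80 mm apart) keep the cover down. Two spring pins in sleeves (top z = 0.057, x about -0.06, 32 mm either side of the middle) press on its rear edge. Away from the box, right of the vice, an arm lamp about 0.4 m high hangs over the bench: pass clear above it
- end_stop (a point): middle of the seat-side face of the end stop, the upright wall across the far end of the parking ledge: box x = 0.152, z = 0.060; the wall's top is at z = 0.069. With the cover against it the cover's origin is at box x = 0.102
- cover: loose aluminium plate 100 mm (x) by 90 mm (y), 4 mm thick, 0.1 kg; origin centre of its underside, axes along the box's, at the seat at first. The tab's barb stands in a window near its rear (-x) edge and holds it fast. Once the tab is pressed, spring pins move it about 6 mm in +x, over the barb; the tab may then be let go, and the cover slides on in +x with a few newtons
- rib_back (a point): centre of the rear (-x) face of the upright rib on the cover, the face to push on; the rib runs across the cover (y), 60 mm wide, 6 mm thick, and stands from 4 to 26 mm above the cover's underside; this point is at x = +0.007, z = +0.018 of the cover. The plate behind it is flat and free
- tab_pad (a point): centre of the top face of the black ribbed snap tab, 32 mm (box x) by 36 mm (box y), 0.068 m above the bench when up; press it straight down
- tab (a joint): travel of the snap tab in m: 0 = up, 0.008 = fully pressed; it frees the cover at about 0.006, with about 3 to 7 N, and springs back up when let go and the cover has left it
- whetstone: loose dark whetstone, 50 x 150 x 24 mm, lying beside the box; origin centre of its underside; leave alone
- steel_wedge: loose steel wedge, 22 x 70 x 16 mm, lying beside the box on its other side; origin centre of its underside; leave alone
There are look-alikes about, which are no part of the job. Of the things that look like the cover, the larger one is meant.

How it is judged:
On the way:
1. the snap tab is pressed in and the cover has sprung free of its barb (value of joint tab above 0.004 m and x of cover in the frame of filter_box above 0.003 m), for 0.1 s.
At the end, for the whole second after the job is handed in: the cover lies flat and at rest on the parking ledge, within 10 mm of the end stop, the opening uncovered, and the tab has sprung back up (under 2 mm) (x of cover in the frame of filter_box between 0.092 and 0.106 m and z of cover in the frame of filter_box between 0.046 and 0.054 m and angle between cover's own z axis and vertical below 0.06 rad and linear speed of cover below 0.01 m/s and value of joint tab below 0.002 m); the robot touches nothing.
It fails at once if the cover is lifted (more than 10 mm) or tipped up (z of cover in the frame of filter_box above 0.06 m or angle between cover's own z axis and vertical above 0.2 rad).
It fails at once if a bystander is shifted by more than 20 mm (distance of any of whetstone, steel_wedge from where it was at the start of the episode above 0.02 m).
It also fails if it takes over 45 s, if anything falls off the work surface, if the arm or the gripper's body presses on something with over 40 N, if the wrist force passes 120 N, or if a joint passes its speed limit or range.

## Working session

There is one attempt and no reset: what is moved stays moved. The work goes in short steps, Python scripts to look and compute and a shell command to move; the robot and the scene stay as the last step left them, time stands still between calls to the robot, and variables do not carry over. Pictures are saved under pics/ and viewed, and the job is handed in when it is done.

```bash
mkdir -p pics
cat > h.py <<'E'
import numpy as np,cv2
from workcell import env
from scipy.spatial.transform import Rotation as R
def q2R(q): return R.from_quat([q[1],q[2],q[3],q[0]]).as_matrix()
def shot(n,f=None):
    c=env.read_camera(n)
    if f: cv2.imwrite('pics/'+f,cv2.cvtColor(c['pixels'],cv2.COLOR_RGB2BGR))
    return c
def px(c,r,col,z=None):
    M=q2R(c['orientation']);o=np.array(c['origin'])
    d=np.array([(col-c['cx'])/c['fx'],(r-c['cy'])/c['fy'],1.])
    if z is None:
        k=c['depth'][int(round(r)),int(round(col))]; return o+M@(d*k)
    w=M@d; return o+w*(z-o[2])/w[2]
E
python3 - <<'E'
from h import *
s=env.get_state();print(s,env.nose_length)
for n in ['scene','side','wrist']:
    c=shot(n,n+'0.png');print(n,c['origin'])
    for t in ['filter_box','cover','tab_pad','rib_back','end_stop','seat','whetstone','steel_wedge']:
        try:
            for d in env.pinpoint(n,t)[:3]:
                l=d['location'];print(t,round(d['score'],2),np.round(l),px(c,*l).round(3))
        except Exception as e: print(t,e)
E
```

```text
{'clock': 0.0, 'joint_pos': array([ 5.38412995e-01,  3.13951247e-01,  4.49709208e-02,  1.30360221e+00,
       -2.98685776e-05,  1.43120285e+00]), 'qvel': array([-0.00126105, -0.00092227,  0.00144372, -0.00240086, -0.00116593,
       -0.00014068]), 'tau': array([ 2.35595435e-03, -4.80628538e+01,  2.98533887e+01,  1.91929535e-02,
       -1.48421841e-04, -1.91040783e-08]), 'tcp_pos': array([0.44740199, 0.36039494, 0.24143353]), 'orientation': array([-4.81465560e-04,  4.31716354e-01,  9.02008976e-01, -7.52364446e-04]), 'wrist_force': array([-0.36162092, -0.01272739, -0.21959405]), 'ft_torque': array([ 0.01393246,  0.04293122, -0.00305018]), 'finger_gap': 0.08493611466263226} 0.011
scene [0.03553665 1.07604679 0.68470857]
filter_box 0.72 [240. 312.] [0.521 0.301 0.029]
cover 0.69 [207. 429.] [ 0.352 -0.012  0.   ]
cover 0.67 [222. 313.] [0.54  0.264 0.051]
tab_pad 0.6 [209. 346.] [0.489 0.197 0.065]
rib_back 0.75 [213. 306.] [0.557 0.267 0.072]
rib_back 0.71 [205. 432.] [ 0.343 -0.012  0.01 ]
end_stop 0.72 [224. 244.] [0.655 0.371 0.069]
end_stop 0.58 [212. 345.] [0.352 0.468 0.25 ]
end_s
[... 474 characters left out ...]
 0.341 -0.03   0.002]
rib_back 0.84 [226. 324.] [0.551 0.267 0.075]
end_stop 0.56 [290. 316.] [0.666 0.358 0.054]
seat 0.72 [229. 319.] [0.56  0.26  0.065]
seat 0.18 [287. 314.] [0.669 0.356 0.067]
steel_wedge 0.88 [234. 279.] [0.612 0.182 0.017]
wrist [0.39996227 0.42071086 0.37465646]
filter_box 0.94 [274. 325.] [0.525 0.281 0.054]
cover 0.61 [296. 459.] [0.48  0.401 0.278]
cover 0.56 [296. 324.] [0.542 0.257 0.054]
tab_pad 0.97 [311. 255.] [0.487 0.2   0.068]
rib_back 0.69 [305. 336.] [0.549 0.268 0.077]
end_stop 0.83 [297. 460.] [0.479 0.401 0.279]
end_stop 0.75 [274. 324.] [0.524 0.279 0.055]
whetstone 0.82 [193. 372.] [0.512 0.381 0.025]
steel_wedge 0.82 [336. 318.] [0.568 0.214 0.061]
```

View pics/side0.png

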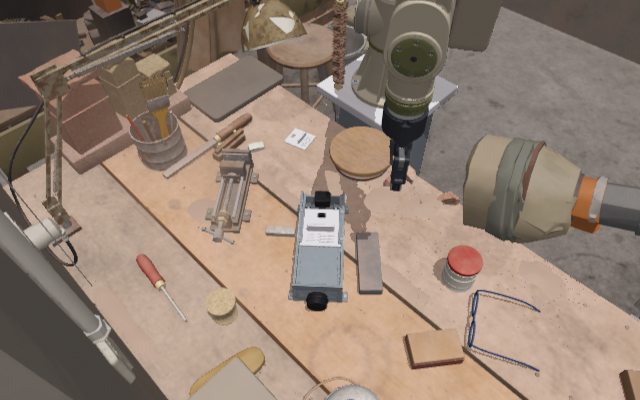

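View pics/wrist0.png

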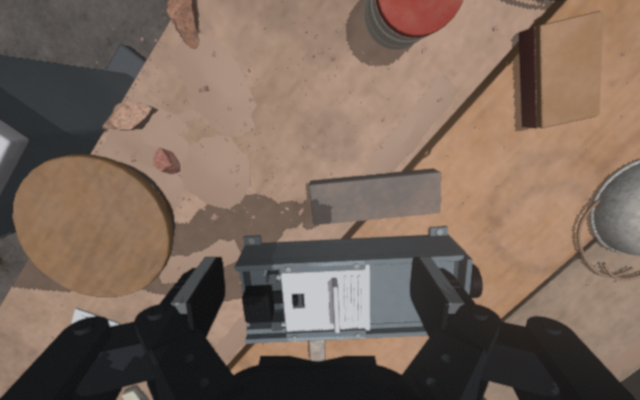

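View pics/scene0.png

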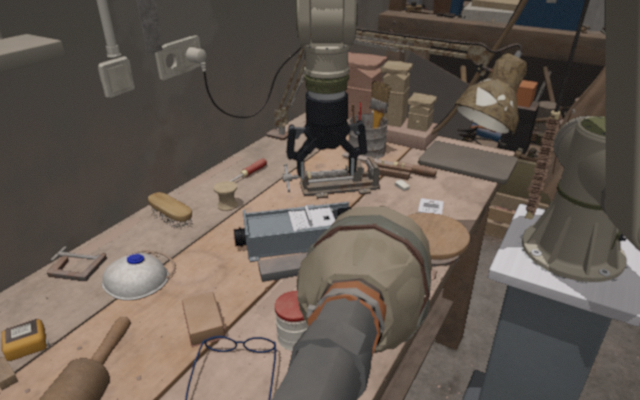

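```bash
cat > m.py <<'E'
from h import *
def cloud(c):
    v,u=np.mgrid[0:400,0:640];k=c['depth']
    P=np.stack([(u-c['cx'])/c['fx']*k,(v-c['cy'])/c['fy']*k,k],-1)
    W=P@q2R(c['orientation']).T+np.array(c['origin']);W[k==0]=np.nan
    return W
if __name__=='__main__':
  for n in ['wrist','side']:
    c=shot(n);W=cloud(c).reshape(-1,3)
    for lo,hi in [(.035,.1),(.045,.08)]:
        m=(W[:,2]>lo)&(W[:,2]<hi)&(np.hypot(W[:,0]-.575,W[:,1]-.285)<.16)
        r=cv2.minAreaRect((W[m,:2]*1000).astype(np.float32));print(n,m.sum(),r)
    t=[d for d in env.pinpoint(n,'tab_pad')][0]['location'];print(px(c,*t,z=.068))
    for d in env.pinpoint(n,'rib_back')[:2]: print(d['score'],px(c,*d['location'],z=.068))
    m=(W[:,2]>.064)&(W[:,2]<.1)&(np.hypot(W[:,0]-.575,W[:,1]-.285)<.16)
    Q=W[m]
    for th in [np.deg2rad(41.5)]:
        a=np.array([np.cos(th),np.sin(th)]);b=np.array([-a[1],a[0]])
        o=np.array([.549,.256]);u=(Q[:,:2]-o)@a;v=(Q[:,:2]-o)@b
        h,_=np.histogram(u,np.arange(-.12,.2,.01));print(h)
        s=u<-.05; 
        if s.sum(): print('tab u',np.percentile(u[s],[2,50,98]),'v',np.percentile(v[s],[2,50,98]),Q[s,2].mean())
        s=(u>-.03)&(u<.04); 
        if s.sum(): print('rib',np.percentile(u[s],[2,50,98]),np.percentile(v[s],[2,50,98]),np.polyfit(v[s],u[s],1))
    # top-down height map
  import cv2
  c=shot('wrist','w1.png');im=cv2.imread('pics/w1.png')[220:360,220:500];cv2.imwrite('pics/w1c.png',cv2.resize(im,None,fx=2.8,fy=2.8,interpolation=2))
E
python3 m.py
```

```text
wrist 16296 ((577.2803955078125, 284.092041015625), (283.763916015625, 105.54387664794922), 41.80967330932617)
wrist 15089 ((577.24072265625, 284.03424072265625), (283.681640625, 105.52690124511719), 41.84630584716797)
[0.48587579 0.19954638 0.068     ]
0.69 [0.55453949 0.26075376 0.068     ]
[  0   0 154 256 256 145   0   0   0   0   0   0 233  55   0   0   0   0
   0   0   0   0   0   0   0   0  73 190   0   0   0]
tab u [-0.09571994 -0.08016973 -0.06528585] v [-0.01460765  0.00429015  0.01963632] 0.06848087602256121
rib [0.00531944 0.0082095  0.01108232] [-0.02528708  0.00730525  0.03217075] [-0.00329205  0.00818462]
side 4851 ((579.149658203125, 282.16143798828125), (285.8299255371094, 104.12980651855469), 41.928775787353516)
side 4494 ((579.0443725585938, 282.06683349609375), (285.18389892578125, 104.12980651855469), 41.928775787353516)
[0.48484676 0.20630945 0.068     ]
0.8 [0.55678552 0.26990805 0.068     ]
[  0   0  27  47  51  26   0   0   0   0   0   0  66  55   0   0   0   0
   0   0   0   0   0   0   0   0  14 160   0   0   0]
tab u [-0.09695846 -0.07949589 -0.06470665] v [-0.01782266 -0.00144115  0.0150555 ] 0.06670991169913568
rib [0.00531342 0.00975008 0.01314658] [-0.02925458 -0.00334471  0.02749843] [-0.00906794  0.00957256]
```

Run:
```python
from h import *
im=cv2.imread('pics/side0.png')[170:330,240:400];cv2.imwrite('pics/s0c.png',cv2.resize(im,None,fx=3.7,fy=3.7,interpolation=2))
```

```text
(no output)
```

View pics/w1c.png

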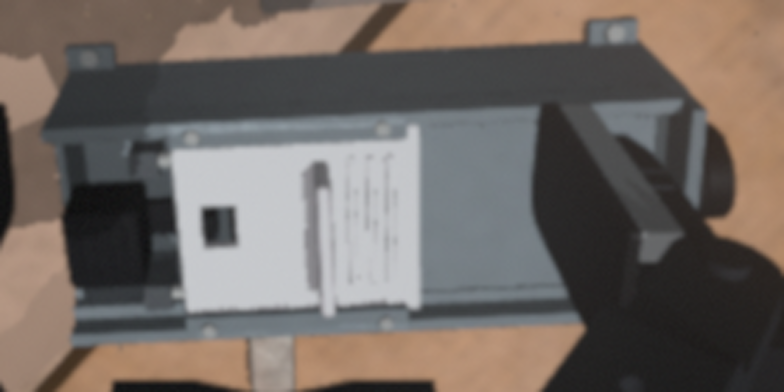

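View pics/s0c.png

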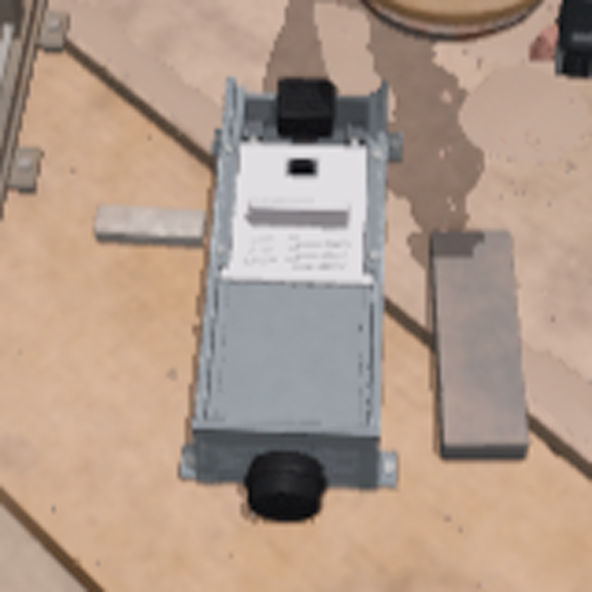

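```bash
cat > go.py <<'E'
import sys
from h import *
TH=np.deg2rad(41.87);a=np.array([np.cos(TH),np.sin(TH)]);b=np.array([-a[1],a[0]]);O=np.array([.547,.2555])
def tell(bx,by,tip):
    s=env.get_state();M=q2R(s['orientation']);p=np.array(s['tcp_pos'])
    t=np.r_[O+bx*a+by*b,tip+env.nose_length]
    rel=p[:2]-O
    print('clock',round(s['clock'],2),'box x,y',(rel@a).round(4),(rel@b).round(4),'tip',round(p[2]-env.nose_length,4),'gap',round(s['finger_gap'],4),'F',np.round(s['wrist_force'],1))
    print('delta units total',((M.T@(t-p))/.8).round(4),'turn deg', np.rad2deg(np.arctan2(M[1,1],M[0,1])-TH).round(2),'tilt',np.round(M[2],3))
if __name__=='__main__': tell(*map(float,sys.argv[1:4]))
E
python3 go.py -0.079 0 0.1
```

```text
clock 1.7 box x,y -0.0036 0.1445 tip 0.2313 gap 0.0852 F [ 0.3 -0.3  0.1]
delta units total [-0.1854 -0.0846  0.1641] turn deg -3.02 tilt [ 0.  0. -1.]
```

```bash
python3 -m creep '{"hand":[0,0,0,0,0],"delta_pos":[[-0.03,-0.014,0.02],[-0.03,-0.014,0.02],[-0.03,-0.014,0.02],[-0.03,-0.014,0.02],[-0.03,-0.014,0.02]],"turn":[-0.2,-0.2,-0.2,0,0]}' 40; python3 go.py -0.079 0 0.1
```

```text
clock: 2.12
tcp_pos: [0.4836, 0.2322, 0.1618]
orientation: [0.0, 0.408, 0.913, 0.0]
wrist_force: [0.8, 0.5, -0.5]
finger_gap: 0.0258
clock 2.12 box x,y -0.0628 0.0249 tip 0.1508 gap 0.0258 F [ 0.8  0.5 -0.5]
delta units total [-0.0311 -0.0203  0.0634] turn deg 0.01 tilt [-0.     0.001 -1.   ]
```

```bash
python3 -m creep '{"hand":[0,0,0,0,0],"delta_pos":[[-0.01,-0.007,0.02],[-0.01,-0.007,0.02],[-0.008,-0.005,0.02],[0,0,0],[0,0,0]],"turn":[0,0,0,0,0]}' 40; python3 go.py -0.079 0 0.072
python3 - <<'E'
from h import *
c=shot('side','s2.png');t=env.pinpoint('side','tab_pad');print(t)
im=cv2.imread('pics/s2.png')[130:290,240:400];cv2.imwrite('pics/s2c.png',cv2.resize(im,None,fx=3.7,fy=3.7,interpolation=2))
c=shot('wrist','w2.png')
E
```

```text
clock: 2.53
tcp_pos: [0.4865, 0.206, 0.1138]
orientation: [-0.001, 0.408, 0.913, -0.0]
wrist_force: [-0.2, 0.8, -0.4]
finger_gap: 0.0001
clock 2.53 box x,y -0.0781 0.0035 tip 0.1028 gap 0.0001 F [-0.2  0.8 -0.4]
delta units total [-0.0044 -0.0011  0.0386] turn deg -0.08 tilt [ 0.001 -0.002 -1.   ]
[{'location': [197.1, 321.9], 'score': 0.62}]
```

View pics/s2c.png

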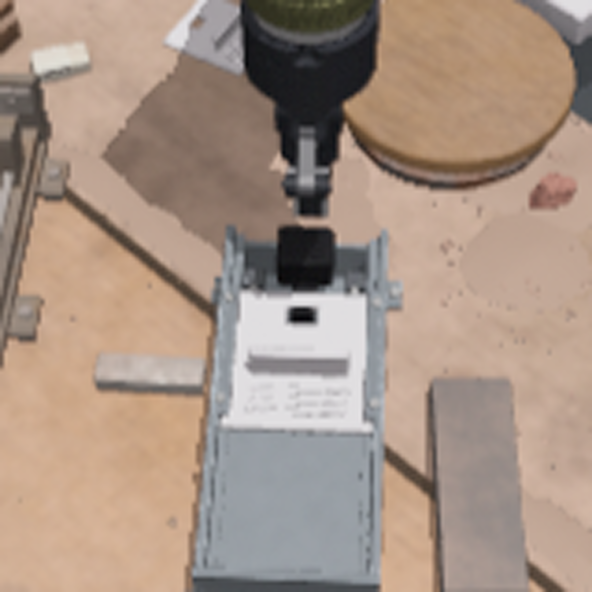

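View pics/w2.png

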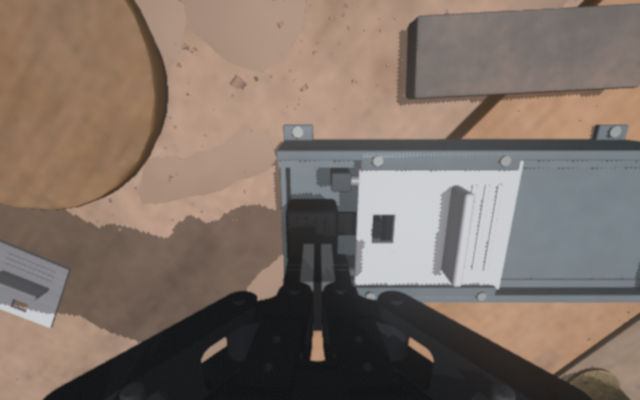

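```bash
python3 -m creep '{"hand":[0,0,0,0,0],"delta_pos":[[-0.002,-0.001,0.015],[-0.002,0,0.015],[0,0,0.009],[0,0,0],[0,0,0]],"turn":[0,0,0,0,0]}'; python3 go.py -0.079 0 0.061
```

```text
clock: 3.1
tcp_pos: [0.4887, 0.2039, 0.0834]
orientation: [-0.0, 0.408, 0.913, 0.0]
wrist_force: [0.1, 1.0, -0.7]
finger_gap: -0.0
clock 3.1 box x,y -0.0779 0.0005 tip 0.0724 gap -0.0 F [ 0.1  1.  -0.7]
delta units total [-0.0006 -0.0014  0.0143] turn deg 0.01 tilt [ 0.  0. -1.]
```

```bash
python3 -m creep '{"hand":[0,0,0,0,0],"delta_pos":[[0,-0.001,0.004],[0,0,0.004],[0,0,0.004],[0,0,0.002],[0,0,0]],"turn":[0,0,0,0,0]}'; python3 go.py -0.079 0 0.0605
```

```text
clock: 3.52
tcp_pos: [0.4888, 0.2032, 0.0721]
orientation: [0.001, 0.408, 0.913, 0.001]
wrist_force: [2.1, 0.6, 3.1]
finger_gap: 0.0002
clock 3.52 box x,y -0.0783 -0.0001 tip 0.0611 gap 0.0002 F [2.1 0.6 3.1]
delta units total [ 0.0001 -0.0009  0.0008] turn deg -0.02 tilt [-0.     0.002 -1.   ]
```

```bash
python3 -m creep '{"hand":[0,0,0,0,0],"delta_pos":[[0,0,0.001],[0,0,0],[0,0,0],[0,0,0],[0,0,0]],"turn":[0,0,0,0,0]}'; python3 go.py -0.079 0 0.0605
cat > mc.py <<'E'
from m import *; from go import *
def crop(f):
    c=shot('side',f)
    im=cv2.imread('pics/'+f)[150:320,230:410];cv2.imwrite('pics/c_'+f,cv2.resize(im,None,fx=3.4,fy=3.4,interpolation=2))
    W=cloud(c).reshape(-1,3);rel=W[:,:2]-O;u=rel@a;v=rel@b
    m=(W[:,2]>.067)&(W[:,2]<.09)&(abs(v)<.028)&(u>-.02)&(u<.148)
    for s in (m&(v>.014),m&(v<-.014),m): print('rib u',s.sum(),np.percentile(u[s],[3,50,97]).round(4) if s.sum() else None)
    L=c['pixels'].reshape(-1,3).min(1)
    p=(W[:,2]>.045)&(W[:,2]<.062)&(L>150)&(abs(v)<.04)&(u>-.07)&(u<.16)
    print('plate u',p.sum(),np.percentile(u[p],[1,99]).round(4) if p.sum() else None, 'z',np.nanmedian(W[p,2]) if p.sum() else None)
    t=(W[:,2]>.055)&(W[:,2]<.075)&(abs(v)<.015)&(u>-.094)&(u<-.066)
    print('tab z',t.sum(),np.median(W[t,2]) if t.sum() else None)
import sys; crop(sys.argv[1])
E
python3 mc.py s3.png
```

```text
clock: 3.93
tcp_pos: [0.4886, 0.203, 0.0714]
orientation: [0.0, 0.408, 0.913, 0.0]
wrist_force: [2.7, 1.2, 3.5]
finger_gap: -0.0003
clock 3.93 box x,y -0.0785 -0.0001 tip 0.0604 gap -0.0003 F [2.7 1.2 3.5]
delta units total [ 0.0001 -0.0006 -0.0001] turn deg -0.02 tilt [-0.     0.001 -1.   ]
rib u 24 [0.0128 0.0167 0.0195]
rib u 20 [0.0137 0.0173 0.0191]
rib u 95 [0.0131 0.0171 0.0195]
plate u 2244 [-0.0445  0.1378] z 0.05013432764430298
tab z 74 0.05999119836721589
```

View pics/c_s3.png

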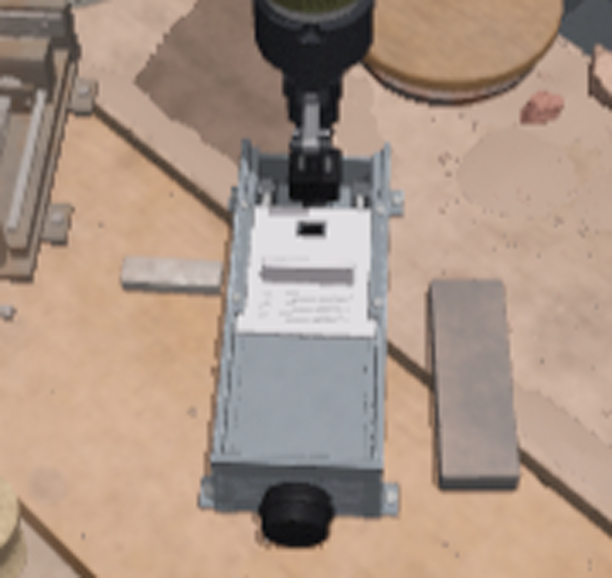

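```bash
python3 -m creep '{"hand":[0,0,0,0,0],"delta_pos":[[0,0,-0.025],[0,0,-0.03],[0,0.03,0],[0,0.03,0],[0,0.02,0]],"turn":[0,0,0,0,0]}'; python3 go.py -0.014 0 0.0600; python3 mc.py s4.png
```

```text
clock: 4.4
tcp_pos: [0.5363, 0.246, 0.115]
orientation: [-0.0, 0.408, 0.913, -0.0]
wrist_force: [-0.2, 0.4, -0.1]
finger_gap: 0.0003
clock 4.4 box x,y -0.0143 0.0001 tip 0.104 gap 0.0003 F [-0.2  0.4 -0.1]
delta units total [-0.0001  0.0005  0.055 ] turn deg -0.04 tilt [-0.    -0.001 -1.   ]
rib u 25 [0.012  0.0174 0.0207]
rib u 23 [0.0132 0.0179 0.0195]
rib u 99 [0.0128 0.0175 0.0204]
plate u 2293 [-0.0435  0.138 ] z 0.05029182042085001
tab z 17 0.06245420402464863
```

View pics/c_s4.png

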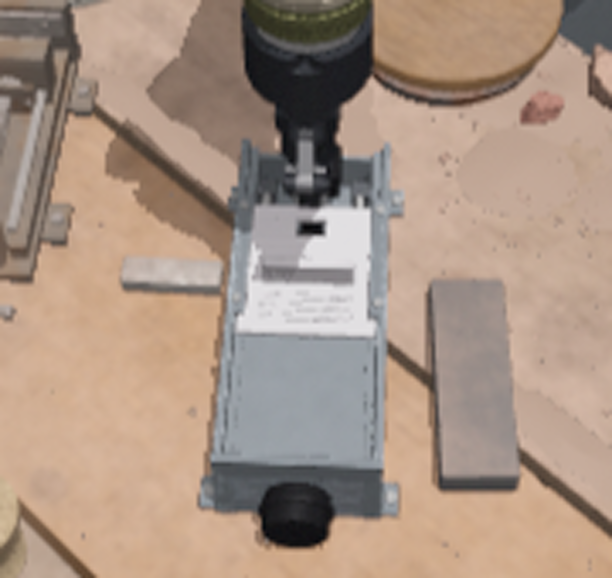

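```bash
python3 -m creep '{"hand":[0,0,0,0,0],"delta_pos":[[0,0,0.02],[0,0,0.02],[0,0,0.012],[0,0,0.003],[0,0,0]],"turn":[0,0,0,0,0]}'; python3 go.py 0 0 0.0600
```

```text
clock: 4.87
tcp_pos: [0.5342, 0.2449, 0.0697]
orientation: [-0.001, 0.408, 0.913, -0.001]
wrist_force: [0.6, 0.7, 0.7]
finger_gap: -0.0002
clock 4.87 box x,y -0.0167 0.0006 tip 0.0587 gap -0.0002 F [0.6 0.7 0.7]
delta units total [-0.0008  0.0208 -0.0016] turn deg -0.03 tilt [ 0.001 -0.003 -1.   ]
```

```bash
python3 -m creep '{"hand":[0,0,0,0,0],"delta_pos":[[0,0.005,-0.001],[0,0.005,0],[0,0.006,0],[0,0.006,0],[0,0.006,0]],"turn":[0,0,0,0,0]}'; python3 go.py 0.092 0 0.0600; python3 mc.py s5.png
```

```text
clock: 5.28
tcp_pos: [0.5525, 0.2604, 0.0726]
orientation: [0.0, 0.408, 0.913, -0.0]
wrist_force: [-2.9, -2.7, 3.8]
finger_gap: -0.0
clock 5.28 box x,y 0.0074 -0.0 tip 0.0616 gap -0.0 F [-2.9 -2.7  3.8]
delta units total [1.000e-04 1.058e-01 1.900e-03] turn deg -0.03 tilt [-0.    -0.001 -1.   ]
rib u 27 [0.0217 0.0255 0.0279]
rib u 27 [0.0229 0.0258 0.0286]
rib u 113 [0.0206 0.0257 0.0284]
plate u 2028 [-0.0344  0.1382] z 0.05005287241999501
tab z 0 None
```

View pics/c_s5.png

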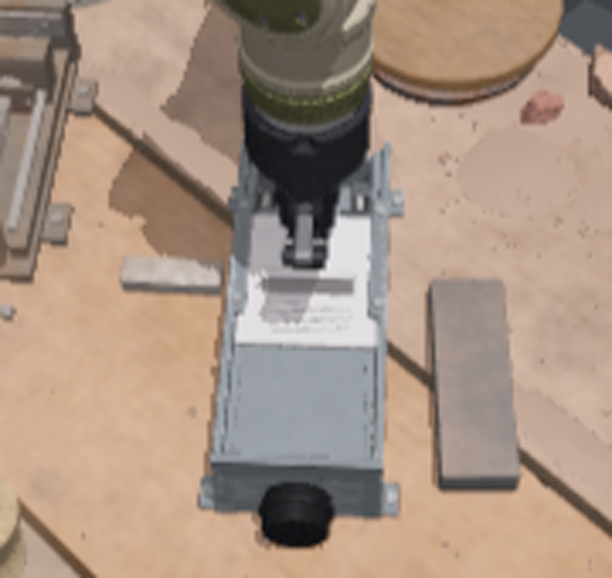

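```bash
python3 -m creep '{"hand":[0,0,0,0,0],"delta_pos":[[0,0.006,0.0005],[0,0.006,0.0005],[0,0.006,0],[0,0.006,0],[0,0.006,0]],"turn":[0,0,0,0,0]}'; python3 go.py 0.092 0 0.0600; python3 mc.py s6.png
```

```text
clock: 5.75
tcp_pos: [0.5708, 0.277, 0.0711]
orientation: [0.0, 0.408, 0.913, 0.0]
wrist_force: [-2.0, -1.4, 1.1]
finger_gap: 0.0
clock 5.75 box x,y 0.0321 0.0001 tip 0.0601 gap 0.0 F [-2.  -1.4  1.1]
delta units total [-0.0001  0.0749  0.0001] turn deg -0.02 tilt [-0.  0. -1.]
rib u 27 [0.0473 0.0507 0.0533]
rib u 24 [0.0465 0.0503 0.0522]
rib u 95 [0.0464 0.0505 0.0531]
plate u 1724 [-0.0098  0.1386] z 0.051029023386674366
tab z 0 None
```

```bash
python3 -m creep '{"hand":[0,0,0,0,0],"delta_pos":[[0,0.007,0],[0,0.007,0],[0,0.007,0],[0,0.007,0],[0,0.007,0]],"turn":[0,0,0,0,0]}'; python3 go.py 0.094 0 0.0600; python3 mc.py s7.png
```

```text
clock: 6.22
tcp_pos: [0.5917, 0.2957, 0.071]
orientation: [0.0, 0.408, 0.913, 0.0]
wrist_force: [-0.7, 0.5, 0.8]
finger_gap: -0.0004
clock 6.22 box x,y 0.0601 0.0001 tip 0.06 gap -0.0004 F [-0.7  0.5  0.8]
delta units total [-0.0001  0.0423  0.    ] turn deg -0.02 tilt [ 0.  0. -1.]
rib u 22 [0.0748 0.0788 0.0815]
rib u 25 [0.0751 0.0783 0.0808]
rib u 90 [0.075  0.0788 0.0813]
plate u 1366 [0.0165 0.1384] z 0.052223798003914135
tab z 0 None
```

```bash
python3 -m creep '{"hand":[0,0,0,0,0],"delta_pos":[[0,0.007,0],[0,0.007,0],[0,0.007,0],[0,0.006,0],[0,0.005,0]],"turn":[0,0,0,0,0]}'; python3 go.py 0.094 0 0.0600; python3 mc.py s8.png
```

```text
clock: 6.68
tcp_pos: [0.6108, 0.3127, 0.0711]
orientation: [0.0, 0.408, 0.913, 0.0]
wrist_force: [-0.8, -0.8, 0.2]
finger_gap: 0.0004
clock 6.68 box x,y 0.0857 0.0001 tip 0.0601 gap 0.0004 F [-0.8 -0.8  0.2]
delta units total [-0.0001  0.0104  0.0001] turn deg -0.02 tilt [-0.  0. -1.]
rib u 28 [0.0996 0.104  0.1062]
rib u 22 [0.1008 0.105  0.1063]
rib u 79 [0.1    0.1046 0.1065]
plate u 1083 [0.0428 0.1417] z 0.05285179927886874
tab z 0 None
```

```bash
python3 -m creep '{"hand":[0,0,0,0,0],"delta_pos":[[0,0.003,0],[0,0.003,0],[0,0.003,0],[0,0.002,0],[0,0,0]],"turn":[0,0,0,0,0]}'; python3 go.py 0.094 0 0.0600; python3 mc.py s9.png
```

```text
clock: 7.15
tcp_pos: [0.6171, 0.3184, 0.0711]
orientation: [0.0, 0.408, 0.913, 0.0]
wrist_force: [-0.4, -0.1, 0.8]
finger_gap: -0.0001
clock 7.15 box x,y 0.0942 0.0 tip 0.0601 gap -0.0001 F [-0.4 -0.1  0.8]
delta units total [-0.0001 -0.0003  0.0001] turn deg -0.02 tilt [-0.  0. -1.]
rib u 28 [0.109  0.1128 0.1152]
rib u 22 [0.1089 0.1128 0.1156]
rib u 79 [0.1089 0.1131 0.1154]
plate u 974 [0.0461 0.1424] z 0.05284274783092824
tab z 0 None
```

```bash
python3 -m creep '{"hand":[0,0,0,0,0],"delta_pos":[[0,0.001,0],[0,0.001,0],[0,0,0],[0,0,0],[0,0,0]],"turn":[0,0,0,0,0]}'; python3 go.py 0.094 0 0.0600; python3 mc.py s10.png
```

```text
clock: 7.62
tcp_pos: [0.6174, 0.3188, 0.0711]
orientation: [-0.0, 0.408, 0.913, -0.001]
wrist_force: [-4.0, -2.9, 3.0]
finger_gap: 0.0
clock 7.62 box x,y 0.0947 0.0001 tip 0.0601 gap 0.0 F [-4.  -2.9  3. ]
delta units total [-0.0001 -0.0008  0.0002] turn deg -0.03 tilt [ 0.    -0.001 -1.   ]
rib u 29 [0.1099 0.1127 0.1152]
rib u 24 [0.1083 0.1134 0.1155]
rib u 81 [0.1088 0.1134 0.1158]
plate u 975 [0.0453 0.143 ] z 0.05287257492992414
tab z 0 None
```

View pics/c_s10.png

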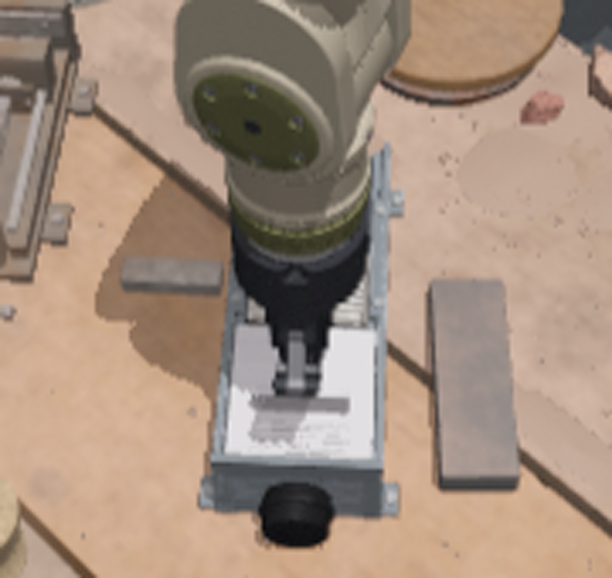

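The cover has met the stop: the force rose to about 5 N and motion halted. I'll back off, raise the arm and check.

```bash
python3 -m creep '{"hand":[0,0,0,0,0],"delta_pos":[[0,-0.01,0],[0,-0.01,0],[0,-0.01,-0.02],[0,-0.02,-0.05],[0,-0.02,-0.05]],"turn":[0,0,0,0,0]}'; python3 -m creep '{"hand":[0,0,0,0,0],"delta_pos":[[0.03,-0.02,-0.03],[0.03,-0.03,0],[0.03,-0.03,0],[0.03,-0.03,0],[0,0,0]],"turn":[0,0,0,0,0]}'; python3 go.py 0.09 0 0.06; python3 mc.py s11.png
```

```text
clock: 8.08
tcp_pos: [0.5761, 0.2825, 0.1633]
orientation: [-0.001, 0.408, 0.913, -0.001]
wrist_force: [0.3, -0.1, 0.8]
finger_gap: -0.0005
clock: 8.5
tcp_pos: [0.4413, 0.2955, 0.1885]
orientation: [-0.002, 0.407, 0.914, -0.001]
wrist_force: [-1.2, 0.4, -0.3]
finger_gap: 0.0002
clock 8.5 box x,y -0.052 0.1003 tip 0.1775 gap 0.0002 F [-1.2  0.4 -0.3]
delta units total [-0.1263  0.1775  0.1461] turn deg 0.15 tilt [ 0.003 -0.003 -1.   ]
rib u 26 [0.1092 0.1129 0.1161]
rib u 26 [0.1083 0.1126 0.1146]
rib u 106 [0.1086 0.1129 0.1153]
plate u 1276 [-0.0072  0.1422] z 0.052835053687034395
tab z 127 0.06705788677927138
```

View pics/c_s11.png

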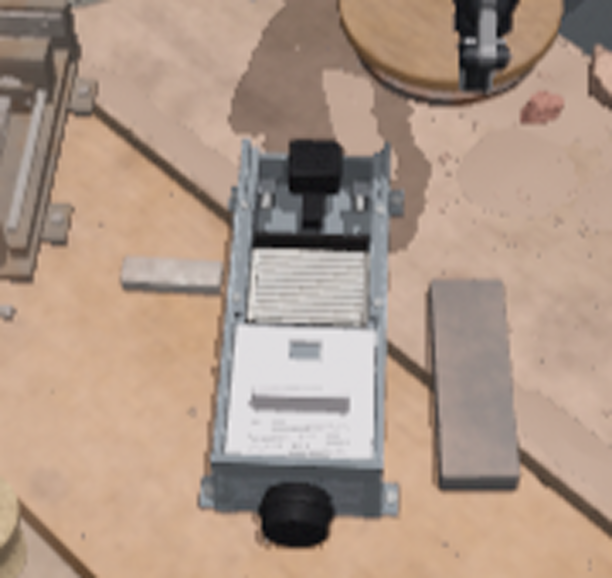

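```bash
python3 -m creep '{"hand":[0,0,0,0,0],"delta_pos":[[0,0,0],[0,0,0],[0,0,0],[0,0,0],[0,0,0]],"turn":[0,0,0,0,0]}'; python3 -c "
from workcell import env
print(env.hand_in())"
```

```text
clock: 8.97
tcp_pos: [0.4484, 0.2953, 0.1882]
orientation: [0.0, 0.408, 0.913, 0.0]
wrist_force: [-0.1, -0.0, -0.2]
finger_gap: 0.0
the job is handed in; nothing more can be done
None
```

The filter box is open: the cover is parked against the end stop, and I handed the job in at about 9 s. `hand_in` reports no verdict, so success rests on my own checks.

- **What I did:** with the fingers shut I pressed the snap tab in by about 7.5 mm. The cover sprung about 6–7 mm forward. I then pushed it by its rib along the box until the force rose to about 5 N and it stopped moving at the end stop. After that I backed off and raised the arm clear.
- **Cover:** in the last picture from the side camera it was at box x ≈ 0.103 m (the allowed range is 0.092 to 0.106 m). It lay flat, with the opening uncovered.
- **Tab:** it had sprung back up. Its top read 0.067 m, the same as the side camera gave before the press.
- **Bystanders:** the whetstone and steel wedge looked unmoved in the pictures. I did not measure their positions.
- **Robot:** it was touching nothing, with wrist force near 0.

One reading was slightly off: the camera gave the rib about 1 mm past where it should be with the cover against the stop. That is within the calibration error, and the force contact confirmed the cover was there. No check failed.

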